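Run the knurled cap home, back it off a quarter turn and hold it

ROBOT

A 6-joint arm with a two-finger parallel gripper is mounted at the origin on the work surface. World frame = base frame: x ahead of the robot, y to its left, z up, the work surface at z = 0. Lengths are in m, angles in rad, forces in N, time in s.
With the tool pointing down it reaches from about 0.25 to 0.775 m from the base axis. Payload 4 kg.
Tool frame: the origin (TCP) lies between the finger pads, 19 mm behind the fingertips; this is the grasp point; z points along the fingers, x is the direction in which the jaws open and shut, and the axes are right-handed (so a half turn about z gives the same grasp; the last joint's range is limited). The gripper opens to 94 mm and grips with 3 to 60 N. Pads are 16 mm wide; open, the fingers measure 119 mm over their backs; the gripper's body (75 mm by 177 mm) begins 78 mm behind the grasp point.
Start: joints at [1.035, 0.087, 1.371, -0, 1.684, -0.103], TCP at [0.231, 0.499, 0.224] pointing down, gripper open.
Joint ranges: [-3.1, 3.1], [-0.76, 2.03], [0.27, 2.55], [-1.08, 4.22], [0.17, 2.65], [-2.57, 2.57]. Speed limits (rad/s): [2.79, 2.79, 3.14, 3.14, 3.14, 3.14].

INTERFACE

Orientations are given as [roll, pitch, yaw] about the fixed x, y, z axes, in that order (R = Rz(yaw) Ry(pitch) Rx(roll)).
In Python, from bench import robot, eyes, close_job gives the robot as it stands.
- The arm moves only by the shell command python3 -m jog 'ROWS'. ROWS is JSON, a list of rows, each a list of 3 entries, a list of its own where there are three numbers: the turn, a rotation vector about the tool's x, y, z in degrees, then the shift along the tool's x, y, z in mm, then the closure, from -1 (fully open) to 1 (shut). In form: [[[wx, wy, wz], [x, y, z], claw], ...]. A call has 1 to 5 rows; each row is the pose to reach, as a shift and turn from the pose commanded when the call began, along the tool's axes at that moment; what a row does not reach only later rows make up. A row lasts 1/10 s, in which the tool goes at most 50 mm and 8.59 degrees, less where a joint would pass 70% of its speed; a pose out of reach is approached as far as the arm can. A call with a gripper value outside its range is refused whole. The fingers move at their own pace and stop on an object; the grip force is fixed at half the most. Time passes only in rows, so rows that repeat a pose let the fingers close. It gives the time, the measured TCP pose, the force and the opening at its end, in the units of the state.
- robot.get_obs(): the state, without advancing time (a new reading comes with each control period).
- eyes.snapshot(name): name is "scene" or "top" or "wrist"; returns (picture, depth): 420x560x3 uint8, red, green, blue; 420x560 float32, m along the optical axis (not along the pixel's ray), 0 where there is no reading.
- eyes.camera_params(name): a dict with "mtx" (3x3 intrinsics, pixels), "k1" (the pictures are not rectified: a ray, as slopes to the right and down, at radius r is drawn at 1 + k1 r^2 times it, then the intrinsics apply), "world_to_cam" (4x4, takes a point from world to camera coordinates). Camera axes: x right, y up, looking along -z (the intrinsics and any distortion apply to the point x, -y, -z); pixel columns grow to the right and rows downward; lengths in m; the calibration is good to about 2 mm. A picture is of the moment at which its call begins: read the wrist's pose just before it. camera_params takes no time and is no camera call; for the wrist camera it gives the pose at the moment of the call.
- close_job(): hands the job in, once; it reports no verdict.
The state is a dict: "time": time; "joint_positions": joint angles; "qvel": joint speeds; "joint_torque": joint torques, N m; "tool_pos": TCP position; "ee_rot": TCP orientation; "wrist_force": force on the tool from outside, world axes, zero at the start; "wrist_torque": the same for the moment, N m; "width": finger opening in m.
Only numpy, scipy, OpenCV 4.12 (cv2) and the standard library are available. Lean on these libraries where they do the work, as an engineer would, in place of code of your own. Each camera call takes 0.05 s, during which the arm holds its last target. There are 200 camera calls.

TASK

First swing the inspection lamp about a quarter turn aside, anticlockwise seen from above, so that it stays clear of the brass cap. Then screw the knurled brass cap clockwise all the way down until it bottoms out, back it off a quarter turn, and finish with the cap still gripped between the fingers at that setting, ready for its locknut: do not let go at the end. Leave the loose parts on the bench where they are.

Things in the scene. Friction and masses are not known exactly. Their poses are not given: they have to be found in the camera images.
- fixture: Fixed steel plate 320 x 120 x 12 mm (70 mm behind to 250 mm ahead of its origin in x) with a 100 mm square pedestal, a red flange (diameter 112 mm, top 70 mm high, bolt heads to 76 mm; white line on its +y side, yellow line on its -x side) and a 42 mm hub to 80 mm height. Origin on the bench under the cap's axis; x points to the lamp's pillar (24 mm thick) 200 mm away
- cap: Knurled round brass cap, diameter 44 mm, 36 mm high, captive on an upright right-handed threaded stud; gripped from above by its sides at any yaw. Origin: centre of its underside, 80 mm above the bench when bottomed (up to 5.5 mm higher when unscrewed). z up; a white line on its top runs from the centre along its own +y
- cap_top (a point): Centre of the cap's top face, 36 mm above its origin
- thread (a joint): Turn of the cap, rad: 0 is bottomed on a hard stop, growing anticlockwise seen from above (unscrewing) to 4.9; a quarter turn back is 1.571. Rises 8 mm a turn (1.27 mm a rad). Stays where left (friction 0.1 N m). Starts 2.1 to 3.7. At 0 the cap's white line meets the flange's white line, a quarter turn back it meets the yellow one
- lamp (a joint): Swing of the inspection lamp's arm about its upright pillar, rad: 0 is straight over the cap, growing anticlockwise seen from above, stops at -0.4 and 2.3; a quarter turn aside is 1.571. Stiff: stays where it is left (about 0.45 N m, some 2.5 N at the knob). Starts between -0.2 and 0.25
- lamp_knob (a point): Top centre of the orange upright round knob (diameter 24 mm, 45 mm tall, standing on a lamp head of diameter 90 mm) at the end of the lamp's arm, 200 mm from the hinge; knob top 239 mm above the bench, lamp head from 163 to 194 mm
- lamp_hinge (a point): Point on the lamp's upright hinge axis at the height of the knob's top (fixed); the arm's hub below it has diameter 38 mm, top at 198 mm
- bin: Loose blue open bin 160 x 120 x 65 mm with fittings in it, origin under its centre; bystander
- flange: Loose spare red flange, diameter 100 mm, 30 mm high, origin under its centre; bystander
- socket: Loose steel adapter, diameter 40 mm, 50 mm high, origin under its centre; bystander
- wrench: Loose steel wrench 170 mm long lying flat along its own x; bystander

How it is judged:
By the outcome, as a careful person would: the job done as asked, in the order asked, and still so for the second after the job is handed in, while the arm keeps its last pose, push and grip.
It also fails if it takes over 72 s, if anything falls off the work surface, if the arm or the gripper's body presses on something with over 40 N, if the wrist force passes 120 N, or if a joint passes its speed limit or range.

## Working session

There is one attempt and no reset: what is moved stays moved. The work goes in short steps, Python scripts to look and compute and a shell command to move; the robot and the scene stay as the last step left them, time stands still between calls to the robot, and variables do not carry over. Pictures are saved under pics/ and viewed, about 8 in all and at most 12, crops included, and the job is handed in when it is done.

```bash
ls; mkdir -p pics; cat > h.py <<'E'
import numpy as np, cv2
from bench import robot, eyes
from scipy.spatial.transform import Rotation as R
def snap(n, save=None):
    p=eyes.camera_params(n); im,d=eyes.snapshot(n)
    if save: cv2.imwrite('pics/'+save,im[:,:,::-1])
    return im,d,p
def ray(p,uv):
    uv=np.atleast_2d(np.float64(uv)); K=np.array(p['mtx'])
    xy=np.c_[(uv[:,0]-K[0,2])/K[0,0],(uv[:,1]-K[1,2])/K[1,1]]
    q=xy.copy()
    for _ in range(20): q=xy/(1+p['k1']*(q**2).sum(1,keepdims=True))
    c=np.c_[q[:,0],-q[:,1],-np.ones(len(q))]
    T=np.array(p['world_to_cam']); Rm=T[:3,:3]; o=-Rm.T@T[:3,3]
    return o,c@Rm
def onz(p,uv,z):
    o,d=ray(p,uv); return o+d*((z-o[2])/d[:,2:3])
def withd(p,uv,dep):
    o,d=ray(p,uv); return o+d*np.reshape(dep,(-1,1))
def cloud(p,d):
    v,u=np.mgrid[:d.shape[0],:d.shape[1]]
    return withd(p,np.c_[u.ravel(),v.ravel()],d.ravel()).reshape(*d.shape,3)
def st():
    s=robot.get_obs(); print({k:np.round(s[k],3).tolist() for k in ('time','joint_positions','tool_pos','ee_rot','wrist_force','wrist_torque','width')}); return s
E
python3 - <<'E'
from h import *
st()
for n in('scene','top'):
    im,d,p=snap(n,n+'0.png'); print(n,p['k1'],np.round(p['mtx'],1).tolist()); print(np.round(p['world_to_cam'],3).tolist())
    np.savez(n+'0.npz',im=im,d=d,p=p)
    P=cloud(p,d); hsv=cv2.cvtColor(im,cv2.COLOR_RGB2HSV)
    for nm,lo,hi in(('orange',(8,150,120),(18,255,255)),('red',(0,120,60),(6,255,255)),('yellow',(18,60,60),(32,255,255))):
        m=cv2.inRange(hsv,lo,hi); N,l,s,c=cv2.connectedComponentsWithStats(m)
        for i in range(1,N):
            if s[i,4]>40: print(nm,s[i].tolist(),c[i].round(1),np.median(P[(l==i)&(d>0)],0).round(3),P[(l==i)&(d>0)][:,2].max().round(3))
E
```

```text
pics
{'time': 0.0, 'joint_positions': [1.035, 0.088, 1.372, -0.0, 1.684, -0.103], 'tool_pos': [0.23, 0.499, 0.223], 'ee_rot': [-3.141, 0.002, 1.138], 'wrist_force': [0.198, 0.678, 0.345], 'wrist_torque': [-0.01, 0.023, 0.01], 'width': 0.094}
scene -0.09935046027359905 [[414.2, 0.0, 284.4], [0.0, 414.2, 206.4], [0.0, 0.0, 1.0]]
[[0.0, 1.0, -0.008, -0.007], [-0.807, 0.005, 0.591, 0.315], [0.591, 0.006, 0.807, -1.443], [0.0, 0.0, 0.0, 1.0]]
orange [0, 27, 54, 85, 898] [24.5 62.9] [-0.701 -1.333 -0.202] -0.158
orange [61, 81, 18, 14, 136] [69.  84.9] [-0.996 -1.355 -0.584] -0.521
orange [40, 96, 24, 30, 182] [ 49.3 113.9] [-0.727 -1.38  -0.585] -0.574
orange [11, 131, 41, 62, 724] [ 30.9 163. ] [-0.335 -1.342 -0.585] -0.571
orange [332, 200, 12, 19, 145] [337.  210.2] [0.568 0.127 0.226] 0.242
red [155, 111, 32, 37, 575] [169.5 127.9] [ 0.111 -0.367  0.056] 0.066
red [124, 203, 35, 30, 745] [141.6 217.9] [ 0.447 -0.397  0.019] 0.036
red [311, 222, 42, 33, 617] [329.  241.8] [0.558 0.116 0.071] 0.177
yellow [484, 77, 14, 9, 70] [490.8  81.1] [0.236 0.543 0.333] 0.348
yellow [333, 200, 9, 
[... 309 characters left out ...]
6, 0.005, 0.085, -0.507], [-0.085, -0.005, 0.996, -1.56], [0.0, 0.0, 0.0, 1.0]]
orange [131, 146, 8, 12, 64] [134.4 151.5] [0.686 0.47  0.036] 0.047
orange [229, 178, 9, 10, 75] [233.1 182.3] [0.558 0.127 0.237] 0.244
red [220, 190, 35, 27, 440] [239.6 205.5] [0.505 0.113 0.07 ] 0.179
red [387, 215, 31, 30, 645] [402.1 229.5] [ 0.434 -0.4    0.019] 0.04
red [377, 316, 38, 45, 795] [395.8 338.2] [ 0.096 -0.369  0.056] 0.071
red [47, 369, 12, 11, 86] [ 52.9 374. ] [0.002 0.655 0.158] 0.166
yellow [137, 155, 8, 13, 73] [140.4 160.8] [0.654 0.449 0.035] 0.044
yellow [138, 173, 11, 12, 73] [142.7 178.8] [0.594 0.441 0.036] 0.046
yellow [220, 198, 23, 7, 78] [233.6 200.6] [0.518 0.133 0.118] 0.181
```

```bash
python3 - <<'E'
import cv2
E
python3 -m jog --help | head -5
```

```text
invalid input: not JSON, or not a number
```

```bash
python3 - <<'E'
import cv2,numpy as np
a=cv2.imread('pics/scene0.png')[120:330,190:470];b=cv2.imread('pics/top0.png')[110:290,140:350]
a=cv2.resize(a,(400,300),interpolation=3);
b=cv2.resize(b,(350,300),interpolation=3)
cv2.imwrite('pics/c0.png',np.hstack([a,b]))
a=cv2.imread('pics/top0.png')
cv2.imwrite('pics/c1.png',cv2.resize(a,(800,600)))
E
```

```text
(no output)
```

View pics/c0.png

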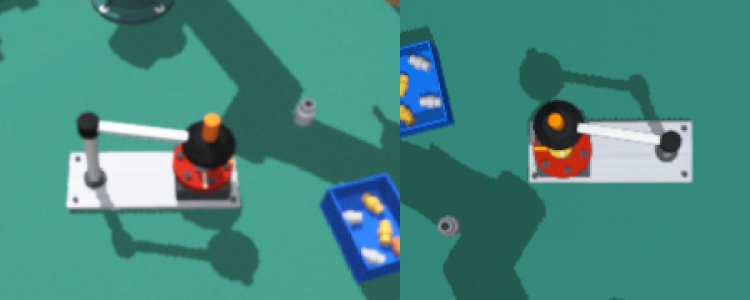

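View pics/c1.png

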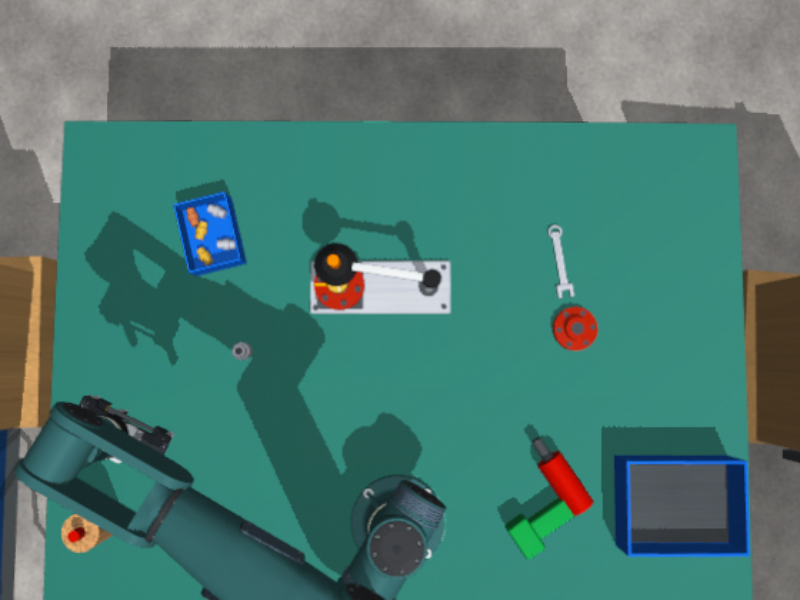

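```bash
python3 - <<'E'
from h import *
for n in('scene','top'):
    z=np.load(n+'0.npz',allow_pickle=True); im,d,p=z['im'],z['d'],z['p'].item()
    P=cloud(p,d); hsv=cv2.cvtColor(im,cv2.COLOR_RGB2HSV)
    roi=(abs(P[...,0]-.5)<.15)&(P[...,1]>-.2)&(P[...,1]<.25)&(d>0)
    m=roi&(hsv[...,1]<40)&(hsv[...,2]>100)&(P[...,2]<.03)
    m=cv2.morphologyEx(m.astype(np.uint8),cv2.MORPH_OPEN,np.ones((3,3)))
    v,u=np.nonzero(m); W=onz(p,np.c_[u,v],.012)[:,:2]
    r=cv2.minAreaRect((W*1000).astype(np.float32)); print(n,'plate',r,cv2.boxPoints(r).round(0).tolist(), np.median(P[m>0][:,2]))
    for nm,mm in (('dark',roi&(hsv[...,2]<70)&(P[...,2]>.15)),('or',roi&(cv2.inRange(hsv,(8,150,100),(22,255,255))>0)&(P[...,2]>.21))):
        N,l,s,c=cv2.connectedComponentsWithStats(mm.astype(np.uint8))
        for i in range(1,N):
            if s[i,4]>15:
                q=P[l==i]; zt=np.percentile(q[:,2],95); t=q[q[:,2]>zt-.012]
                print(nm,s[i].tolist(),zt.round(3),cv2.minEnclosingCircle((t[:,:2]*1000).astype(np.float32)), t.mean(0).round(4))
    # cap brass
E
```

```text
scene plate ((529.64990234375, 40.69023895263672), (320.2645263671875, 125.75318145751953), 89.8835220336914) [[466.0, -119.0], [592.0, -120.0], [593.0, 201.0], [467.0, 201.0]] 0.012719617444244435
dark [245, 199, 13, 18, 203] 0.201 ((530.945068359375, -70.05680084228516), 18.447072982788086) [ 0.5338 -0.0689  0.1979]
dark [318, 205, 37, 33, 774] 0.196 ((560.7206420898438, 128.64315795898438), 40.8255615234375) [0.5701 0.1281 0.1912]
or [332, 200, 12, 17, 151] 0.241 ((559.7770385742188, 129.2901611328125), 11.948846817016602) [0.5617 0.1285 0.2381]
top plate ((527.4423217773438, 41.2445068359375), (118.14009094238281, 318.33221435546875), 0.9080520868301392) [[466.0, 199.0], [471.0, -119.0], [589.0, -117.0], [584.0, 201.0]] 0.012091358333970792
dark [220, 170, 30, 30, 580] 0.197 ((559.5598754882812, 125.5846176147461), 41.3795280456543) [0.5583 0.1253 0.1914]
dark [297, 189, 11, 12, 111] 0.203 ((528.1527099609375, -68.3825912475586), 16.869583129882812) [ 0.5283 -0.0691  0.1981]
or [229, 178, 10, 9, 63] 0.242 ((559.780029296875, 126.77665710449219), 12.00328540802002) [0.5597 0.1264 0.2383]
```

```bash
cat >> h.py <<'E'
def to(x,y,z,yaw,f=1.0):
    s=robot.get_obs(); M=R.from_euler('xyz',s['ee_rot']); T=R.from_euler('xyz',[np.pi,0,yaw])
    w=(M.inv()*T).as_rotvec(degrees=True); t=M.inv().apply(np.array([x,y,z])-s['tool_pos'])*1000
    print('turn',(w*f).round(1).tolist(),'shift',(t*f).round(1).tolist())
E
python3 -m jog '[[[0,0,0],[0,0,-40],-1],[[0,0,15],[-50,110,-66],-1],[[0,0,25],[-80,180,-66],-1],[[0,0,34],[-95,215,-66],-1],[[0,0,43],[-110,250,-66],-1]]'
python3 -c "
from h import *
st();to(.5597,.1275,.29,-.154)"
```

```text
time: 0.6
tool_pos: [0.3625, 0.3489, 0.2864]
ee_rot: [-3.142, -0.0, 0.533]
wrist_force: [0.6, 0.5, 0.4]
width: 0.0935
{'time': 0.6, 'joint_positions': [0.654, -0.021, 1.361, 0.0, 1.802, 0.121], 'tool_pos': [0.362, 0.349, 0.286], 'ee_rot': [-3.142, -0.0, 0.533], 'wrist_force': [0.625, 0.482, 0.38], 'wrist_torque': [-0.068, -0.012, 0.023], 'width': 0.093}
turn [-0.0, -0.0, 39.3] shift [57.4, 290.9, -3.6]
```

```bash
python3 -m jog '[[[0,0,8],[12,58,-4],-1],[[0,0,16],[24,116,-4],-1],[[0,0,24],[35,174,-4],-1],[[0,0,32],[46,232,-4],-1],[[0,0,39.3],[57.4,280,-4],-1]]'
python3 -m jog '[[[0,0,0],[0,0,0],-1],[[0,0,0],[0,0,0],-1]]'
python3 -c "
from h import *
st();to(.5597,.1275,.29,-.154)
im,d,p=snap('wrist','w1.png'); P=cloud(p,d)
h=cv2.cvtColor(im,cv2.COLOR_RGB2HSV); m=(cv2.inRange(h,(8,150,100),(22,255,255))>0)&(d>0)&(P[...,2]>.2)
print(m.sum(),P[m].mean(0)); q=P[m&(P[...,2]>.233)]; print(cv2.minEnclosingCircle((q[:,:2]*1000).astype(np.float32)),q[:,2].max())
"
```

```text
time: 1.1
tool_pos: [0.5308, 0.1638, 0.29]
ee_rot: [-3.142, 0.001, -0.154]
wrist_force: [-0.7, 0.6, 0.4]
width: 0.0943
time: 1.3
tool_pos: [0.5302, 0.1647, 0.2893]
ee_rot: [3.141, 0.002, -0.149]
wrist_force: [-0.7, 0.4, 0.7]
width: 0.0942
{'time': 1.3, 'joint_positions': [0.199, 0.097, 1.232, 0.001, 1.814, 0.348], 'tool_pos': [0.53, 0.165, 0.289], 'ee_rot': [3.141, 0.002, -0.149], 'wrist_force': [-0.743, 0.444, 0.699], 'wrist_torque': [-0.058, 0.093, -0.024], 'width': 0.094}
turn [0.0, 0.1, 0.3] shift [34.7, 32.4, -0.8]
882 [0.55715925 0.14274326 0.23773571]
((531.2904663085938, 165.8462371826172), 57.198211669921875) 0.3967612770187611
```

View pics/w1.png

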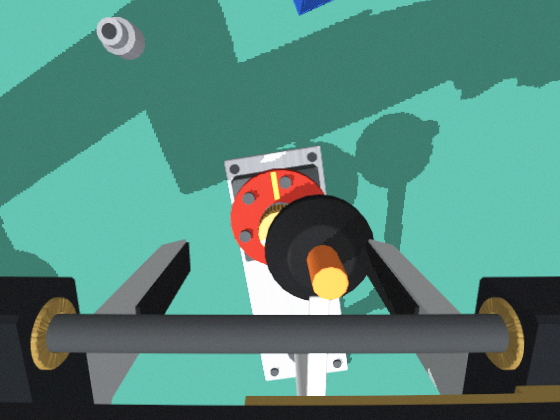

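```bash
python3 -c "
from h import *
p=eyes.camera_params('wrist'); im=cv2.imread('pics/w1.png'); h=cv2.cvtColor(im,cv2.COLOR_BGR2HSV)
m=cv2.inRange(h,(15,120,200),(30,255,255)); m[:250]=0;m[310:]=0;m[:,:300]=0;m[:,360:]=0
c=max(cv2.findContours(m,0,2)[0],key=cv2.contourArea); e=cv2.fitEllipse(c); print(e)
k=onz(p,e[0],.239)[0]; print(k); to(k[0],k[1],.29,-.154)
"
```

```text
((329.83636474609375, 283.06048583984375), (31.086374282836914, 34.728885650634766), 79.13235473632812)
[0.55894869 0.13097265 0.239     ]
turn [-0.0, 0.1, 0.4] shift [34.1, 30.1, -0.3]
```

```bash
python3 -m jog '[[[0,0,0],[34,31,0],-1],[[0,0,0],[34,31,0],-1],[[0,0,0],[34,31,35],-1],[[0,0,0],[34,31,67],-1],[[0,0,0],[34,31,67],-1]]'
python3 -m jog '[[[0,0,0],[0,0,0],1],[[0,0,0],[0,0,0],1],[[0,0,0],[0,0,0],1],[[0,0,0],[0,0,0],1],[[0,0,0],[0,0,0],1]]'
python3 -c "
from h import *
st()"
```

```text
time: 1.85
tool_pos: [0.5552, 0.1314, 0.2179]
ee_rot: [3.139, 0.011, -0.145]
wrist_force: [-0.2, -0.7, -0.1]
width: 0.094
time: 2.35
tool_pos: [0.5595, 0.13, 0.2245]
ee_rot: [-3.141, -0.002, -0.148]
wrist_force: [-0.0, 0.5, 0.3]
width: 0.0574
{'time': 2.35, 'joint_positions': [0.13, 0.14, 1.312, 0.0, 1.687, 0.278], 'tool_pos': [0.559, 0.13, 0.224], 'ee_rot': [-3.141, -0.002, -0.148], 'wrist_force': [-0.047, 0.495, 0.302], 'wrist_torque': [-0.024, 0.089, -0.003], 'width': 0.057}
```

```bash
python3 -m jog '[[[0,0,0],[0,0,0],1],[[0,0,0],[0,0,0],1],[[0,0,0],[0,0,0],1],[[0,0,0],[0,0,0],1],[[0,0,0],[0,0,0],1]]'
python3 -m jog '[[[0,0,-2],[-7,0.1,0],1],[[0,0,-5],[-17.4,0.8,0],1],[[0,0,-10],[-34.7,3,0],1],[[0,0,-15],[-51.8,6.8,0],1],[[0,0,-20],[-68.4,12.1,0],1]]'
python3 -c "
from h import *
st()"
```

```text
time: 2.85
tool_pos: [0.5592, 0.1299, 0.2233]
ee_rot: [-3.142, -0.0, -0.148]
wrist_force: [-0.4, 0.3, -0.2]
width: 0.0233
time: 3.35
tool_pos: [0.4897, 0.1281, 0.2232]
ee_rot: [3.141, -0.002, 0.205]
wrist_force: [1.7, -0.2, -0.1]
width: 0.0235
{'time': 3.35, 'joint_positions': [0.144, -0.012, 1.475, -0.0, 1.677, -0.061], 'tool_pos': [0.49, 0.128, 0.223], 'ee_rot': [3.141, -0.002, 0.205], 'wrist_force': [1.651, -0.219, -0.089], 'wrist_torque': [-0.202, -0.265, -0.072], 'width': 0.024}
```

```bash
A='x'
python3 -m jog '[[[0,0,-5],[-17.4,0.8,0],1],[[0,0,-10],[-34.7,3,0],1],[[0,0,-15],[-51.8,6.8,0],1],[[0,0,-20],[-68.4,12.1,0],1],[[0,0,-25],[-84.5,18.7,0],1]]'
python3 -m jog '[[[0,0,-5],[-17.4,0.8,0],1],[[0,0,-10],[-34.7,3,0],1],[[0,0,-15],[-51.8,6.8,0],1],[[0,0,-20],[-68.4,12.1,0],1],[[0,0,-25],[-84.5,18.7,0],1]]'
python3 -m jog '[[[0,0,-5],[-17.4,0.8,0],1],[[0,0,-10],[-34.7,3,0],1],[[0,0,-15],[-51.8,6.8,0],1],[[0,0,-20],[-68.4,12.1,0],1],[[0,0,-25],[-84.5,18.7,0],1]]'
python3 -m jog '[[[0,0,-3.7],[-12.9,0.4,0],1],[[0,0,-3.7],[-12.9,0.4,0],1],[[0,0,-3.7],[-12.9,0.4,0],1]]'
python3 -c "
from h import *
st()"
```

```text
time: 3.85
tool_pos: [0.4103, 0.0929, 0.2232]
ee_rot: [3.141, -0.001, 0.641]
wrist_force: [1.9, 0.1, -0.8]
width: 0.0235
time: 4.35
tool_pos: [0.3534, 0.0276, 0.2232]
ee_rot: [3.141, -0.002, 1.078]
wrist_force: [2.8, 0.4, -1.0]
width: 0.0234
time: 4.85
tool_pos: [0.3293, -0.0556, 0.2232]
ee_rot: [-3.141, -0.002, 1.514]
wrist_force: [1.4, 2.5, -2.1]
width: 0.0237
time: 5.15
tool_pos: [0.3289, -0.0689, 0.2232]
ee_rot: [-3.14, 0.001, 1.572]
wrist_force: [-2.6, -2.2, -0.0]
width: 0.0237
{'time': 5.15, 'joint_positions': [-0.374, -0.408, 1.799, -0.001, 1.752, -1.947], 'tool_pos': [0.329, -0.069, 0.223], 'ee_rot': [-3.14, 0.001, 1.572], 'wrist_force': [-2.584, -2.218, -0.02], 'wrist_torque': [-0.324, 0.417, -0.006], 'width': 0.024}
```

```bash

python3 -m jog '[[[0,0,0],[0,0,0],-1],[[0,0,0],[0,0,0],-1],[[0,0,0],[0,0,0],-1],[[0,0,0],[0,0,0],-1],[[0,0,0],[0,0,0],-1]]'
python3 -m jog '[[[0,0,0],[0,0,-25],-1],[[0,0,0],[0,0,-50],-1],[[0,0,0],[0,0,-70],-1],[[0,0,0],[0,0,-70],-1],[[0,0,0],[0,0,-70],-1]]'
python3 - <<'E'
from h import *
st();to(.50,.131,.27,2.6)
im,d,p=snap('top','t2.png'); P=cloud(p,d); i2,d2,p2=snap('scene','s2.png'); P2=cloud(p2,d2)
for P,im,d in((P,im,d),(P2,i2,d2)):
    h=cv2.cvtColor(im,cv2.COLOR_RGB2HSV); m=(cv2.inRange(h,(8,150,80),(22,255,255))>0)&(d>0)&(P[...,2]>.21)&(abs(P[...,1]+.07)<.06)&(abs(P[...,0]-.33)<.06)
    print('knob',m.sum(),P[m].mean(0) if m.any() else 0)
    m=(cv2.inRange(h,(18,70,60),(32,255,255))>0)&(d>0)&(P[...,2]>.1)&(P[...,2]<.14)&(abs(P[...,1]-.13)<.04)&(abs(P[...,0]-.53)<.04)
    if m.any(): q=P[m];print('cap',m.sum(),cv2.minEnclosingCircle((q[q[:,2]>.114][:,:2]*1000).astype(np.float32)),np.percentile(q[:,2],[50,90]))
cv2.imwrite('pics/c2.png',np.hstack([cv2.resize(cv2.imread('pics/t2.png')[130:280,170:370],(400,300),interpolation=2),cv2.resize(cv2.imread('pics/s2.png')[170:320,210:410],(400,300),interpolation=2)]))
E
```

```text
time: 5.65
tool_pos: [0.3297, -0.0683, 0.2234]
ee_rot: [3.141, -0.0, 1.575]
wrist_force: [0.6, -0.2, 0.5]
width: 0.0599
time: 6.15
tool_pos: [0.3296, -0.0685, 0.293]
ee_rot: [3.141, -0.0, 1.575]
wrist_force: [0.1, 0.6, -0.4]
width: 0.0938
{'time': 6.15, 'joint_positions': [-0.374, -0.399, 1.656, 0.0, 1.885, -1.949], 'tool_pos': [0.33, -0.069, 0.293], 'ee_rot': [3.141, -0.0, 1.575], 'wrist_force': [0.057, 0.604, -0.374], 'wrist_torque': [0.002, 0.042, -0.024], 'width': 0.094}
turn [0.0, -0.0, -58.7] shift [198.9, 171.2, 23.0]
knob 0 0
cap 153 ((528.5050048828125, 128.49740600585938), 22.03990936279297) [0.1204     0.12438508]
knob 130 [ 0.33213866 -0.06304238  0.2526556 ]
cap 249 ((529.2404174804688, 130.9748077392578), 21.905012130737305) [0.12066893 0.12298401]
```

View pics/c2.png

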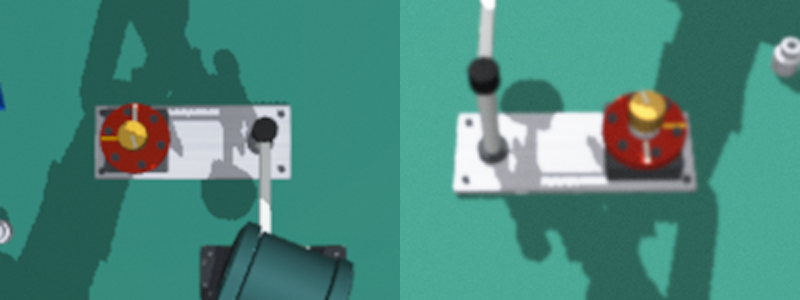

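```bash

python3 -m jog '[[[0,0,-8],[33,33,0],-1],[[0,0,-16],[66,66,0],-1],[[0,0,-24],[99,99,0],-1],[[0,0,-32],[132,132,0],-1],[[0,0,-40],[165,165,0],-1]]'
python3 -c "
from h import *
st();to(.5288,.13,.22,2.55)"
```

```text
time: 6.75
tool_pos: [0.4944, 0.0987, 0.2916]
ee_rot: [-3.139, -0.001, 2.279]
wrist_force: [-0.7, -1.2, -0.1]
width: 0.094
{'time': 6.75, 'joint_positions': [0.085, -0.017, 1.346, -0.0, 1.815, -2.194], 'tool_pos': [0.494, 0.099, 0.292], 'ee_rot': [-3.139, -0.001, 2.279], 'wrist_force': [-0.74, -1.206, -0.132], 'wrist_torque': [0.057, 0.019, -0.012], 'width': 0.094}
turn [-0.1, -0.1, -15.5] shift [1.3, 46.7, 71.5]
```

```bash

python3 -m jog '[[[0,0,-8],[1,24,20],-1],[[0,0,-15.5],[1,46.7,45],-1],[[0,0,-15.5],[1,46.7,71],-1],[[0,0,-15.5],[1,46.7,71],-1],[[0,0,-15.5],[1,46.7,71],-1]]'
python3 -c "
from h import *
st();im,d,p=snap('wrist','w3.png');np.savez('w3.npz',d=d,p=p)
P=cloud(p,d);h=cv2.cvtColor(im,cv2.COLOR_RGB2HSV);m=(d>0)&(P[...,2]>.114)&(P[...,2]<.127)&(np.hypot(P[...,0]-.529,P[...,1]-.13)<.032)
q=P[m];print(m.sum(),cv2.minEnclosingCircle((q[:,:2]*1000).astype(np.float32)),np.median(q[:,2]))"
```

```text
time: 7.25
tool_pos: [0.5281, 0.1278, 0.2213]
ee_rot: [-3.14, -0.002, 2.543]
wrist_force: [0.3, 0.4, 0.1]
width: 0.0938
{'time': 7.25, 'joint_positions': [0.133, 0.075, 1.389, -0.0, 1.68, -2.41], 'tool_pos': [0.528, 0.128, 0.221], 'ee_rot': [-3.14, -0.002, 2.543], 'wrist_force': [0.281, 0.417, 0.086], 'wrist_torque': [0.115, 0.061, -0.066], 'width': 0.094}
2533 ((528.4498291015625, 131.7734375), 22.696121215820312) 0.1207312669307477
```

View pics/w3.png

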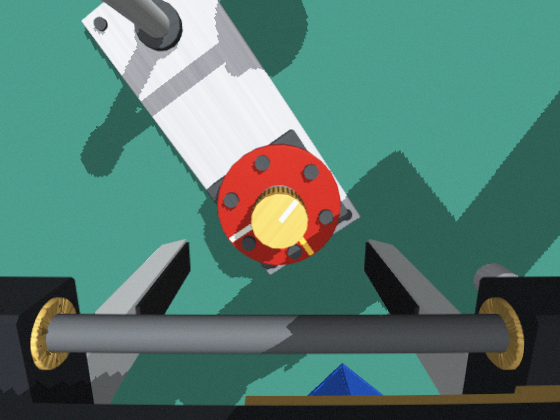

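```bash

python3 -c "
from h import *
z=np.load('w3.npz',allow_pickle=True);p=z['p'].item()
im=cv2.imread('pics/w3.png');hs=cv2.cvtColor(im,cv2.COLOR_BGR2HSV)
m=cv2.inRange(hs,(18,130,150),(32,255,255));m[:180]=0;m[265:]=0;m[:,:245]=0;m[:,307:]=0
c=cv2.convexHull(max(cv2.findContours(m,0,2)[0],key=cv2.contourArea));e=cv2.fitEllipse(c);print(e)
C=onz(p,e[0],.1205)[0];print(C)
L=onz(p,(298,202),.1205)[0]-C;W=onz(p,(232,240.5),.07)[0]-C;Y=onz(p,(313,253.5),.07)[0]-C
a=lambda v:np.arctan2(v[1],v[0])
print(a(L),a(W),a(Y),np.hypot(*L[:2]),np.hypot(*W[:2]),'thread',(a(L)-a(W))%(2*np.pi),(a(L)-a(Y)+np.pi/2)%(2*np.pi))
to(C[0],C[1],.1105,2.543)"
```

```text
((278.4071960449219, 217.57012939453125), (53.987510681152344, 60.33099365234375), 12.273883819580078)
[0.52707166 0.12914447 0.1205    ]
-3.053613484958294 0.08702133355125882 1.573326563100958 0.019085336169655857 0.05487536024545698 thread 3.1425504886700337 3.227041585915231
turn [0.0, 0.0, -0.0] shift [2.3, 0.1, 112.5]
```

```bash

python3 -m jog '[[[0,0,0],[1,2,40],-1],[[0,0,0],[1,2,80],-1],[[0,0,0],[1,2,112],-1],[[0,0,0],[1,2,112],-1],[[0,0,0],[1,2,112],-1]]'
python3 -m jog '[[[0,0,0],[0,0,0],1],[[0,0,0],[0,0,0],1],[[0,0,0],[0,0,0],1],[[0,0,0],[0,0,0],1],[[0,0,0],[0,0,0],1]]'
python3 -m jog '[[[0,0,0],[0,0,0],1],[[0,0,0],[0,0,0],1],[[0,0,0],[0,0,0],1],[[0,0,0],[0,0,0],1]]'
python3 -c "
from h import *
st()"
```

```text
time: 7.8
tool_pos: [0.53, 0.1301, 0.1124]
ee_rot: [3.14, 0.002, 2.543]
wrist_force: [0.5, 0.2, 0.5]
width: 0.094
time: 8.3
tool_pos: [0.5294, 0.1303, 0.1108]
ee_rot: [3.141, 0.0, 2.543]
wrist_force: [0.2, 0.4, -0.3]
width: 0.0576
time: 8.7
tool_pos: [0.5281, 0.131, 0.1103]
ee_rot: [-3.141, -0.003, 2.544]
wrist_force: [-4.3, 2.9, 3.4]
width: 0.0434
{'time': 8.7, 'joint_positions': [0.138, 0.126, 1.557, 0.002, 1.461, -2.406], 'tool_pos': [0.528, 0.131, 0.11], 'ee_rot': [-3.141, -0.003, 2.544], 'wrist_force': [-4.33, 2.914, 3.412], 'wrist_torque': [0.612, 0.923, -0.021], 'width': 0.043}
```

```bash

python3 -m jog '[[[0,0,4],[1,0,0],1],[[0,0,12],[1,0,0.2],1],[[0,0,20],[1,0,0.4],1],[[0,0,28],[1,0,0.6],1],[[0,0,36],[1,0,0.8],1]]'
python3 -c "
from h import *
st()"
```

```text
time: 9.2
tool_pos: [0.5279, 0.1312, 0.1095]
ee_rot: [-3.141, -0.001, 1.91]
wrist_force: [-3.4, 2.0, 2.1]
width: 0.0435
{'time': 9.2, 'joint_positions': [0.139, 0.125, 1.559, 0.001, 1.458, -1.771], 'tool_pos': [0.528, 0.131, 0.109], 'ee_rot': [-3.141, -0.001, 1.91], 'wrist_force': [-3.402, 1.996, 2.109], 'wrist_torque': [0.589, 0.65, 0.172], 'width': 0.044}
```

```bash

python3 -m jog '[[[0,0,8],[0.6,-0.5,0.2],1],[[0,0,16],[0.6,-0.5,0.4],1],[[0,0,24],[0.6,-0.5,0.5],1],[[0,0,32],[0.6,-0.5,0.7],1],[[0,0,40],[0.6,-0.5,0.9],1]]'
python3 -c "
from h import *
st()"
python3 -m jog '[[[0,0,8],[0,0,0.2],1],[[0,0,16],[0,0,0.4],1],[[0,0,24],[0,0,0.5],1],[[0,0,32],[0,0,0.7],1],[[0,0,40],[0,0,0.9],1]]'
python3 -c "
from h import *
st()"
```

```text
time: 9.7
tool_pos: [0.5279, 0.1316, 0.1086]
ee_rot: [3.141, -0.001, 1.212]
wrist_force: [-2.1, 1.1, 0.5]
width: 0.0433
{'time': 9.7, 'joint_positions': [0.14, 0.125, 1.561, 0.001, 1.454, -1.072], 'tool_pos': [0.528, 0.132, 0.109], 'ee_rot': [3.141, -0.001, 1.212], 'wrist_force': [-2.063, 1.065, 0.505], 'wrist_torque': [0.499, 0.257, 0.088], 'width': 0.043}
time: 10.2
tool_pos: [0.5281, 0.1318, 0.1077]
ee_rot: [-3.141, -0.002, 0.514]
wrist_force: [-1.4, 2.1, 0.0]
width: 0.0434
{'time': 10.2, 'joint_positions': [0.14, 0.126, 1.562, 0.001, 1.452, -0.374], 'tool_pos': [0.528, 0.132, 0.108], 'ee_rot': [-3.141, -0.002, 0.514], 'wrist_force': [-1.405, 2.088, 0.035], 'wrist_torque': [0.494, 0.165, 0.103], 'width': 0.043}
```

```bash

python3 -m jog '[[[0,0,8],[0,0,0.2],1],[[0,0,16],[0,0,0.4],1],[[0,0,24],[0,0,0.5],1],[[0,0,32],[0,0,0.7],1],[[0,0,40],[0,0,0.9],1]]'
python3 -c "
from h import *
st()"
python3 -m jog '[[[0,0,3],[0,0,0.1],1],[[0,0,6],[0,0,0.1],1],[[0,0,9],[0,0,0.2],1],[[0,0,12],[0,0,0.3],1]]'
python3 -c "
from h import *
st();im,d,p=snap('wrist','w4.png');np.savez('w4.npz',d=d,p=p)"
```

```text
time: 10.7
tool_pos: [0.5285, 0.1318, 0.1068]
ee_rot: [-3.14, -0.002, -0.184]
wrist_force: [-0.3, 2.4, -0.5]
width: 0.0439
{'time': 10.7, 'joint_positions': [0.14, 0.126, 1.563, 0.001, 1.45, 0.324], 'tool_pos': [0.528, 0.132, 0.107], 'ee_rot': [-3.14, -0.002, -0.184], 'wrist_force': [-0.281, 2.365, -0.546], 'wrist_torque': [0.397, 0.072, 0.161], 'width': 0.044}
time: 11.1
tool_pos: [0.5285, 0.1318, 0.1065]
ee_rot: [-3.14, -0.002, -0.39]
wrist_force: [0.8, 3.0, -0.5]
width: 0.0435
{'time': 11.1, 'joint_positions': [0.14, 0.127, 1.564, 0.001, 1.449, 0.53], 'tool_pos': [0.529, 0.132, 0.107], 'ee_rot': [-3.14, -0.002, -0.39], 'wrist_force': [0.823, 3.007, -0.55], 'wrist_torque': [0.445, 0.011, 0.131], 'width': 0.043}
```

View pics/w4.png

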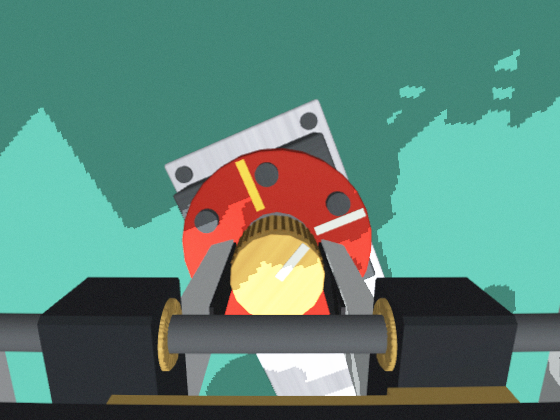

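```bash
cat >> h.py <<'E'
def thread(p,l0,l1,w0,w1,y0,y1,zt):
    a=lambda u,v,z:(lambda D:np.arctan2(D[1],D[0]))(np.diff(onz(p,[u,v],z),axis=0)[0])
    L,W,Y=a(l0,l1,zt),a(w0,w1,.07),a(y0,y1,.07)
    f=lambda t:(t+1)%(2*np.pi)-1
    print('line %.3f white %.3f yellow %.3f thread %.3f / %.3f'%(L,W,Y,f(L-W),f(L-Y+np.pi/2)))
E
python3 -c "
from h import *
p=np.load('w4.npz',allow_pickle=True)['p'].item()
thread(p,(280,278),(306,246),(316,232),(364,212),(261,209),(240,160),.1165)"
```

```text
line 0.535 white 0.022 yellow 1.567 thread 0.513 / 0.539
```

```bash

python3 -m jog '[[[0,0,4],[0,0,0.1],1],[[0,0,8],[0,0,0.2],1],[[0,0,12],[0,0,0.3],1],[[0,0,16],[0,0,0.4],1]]'
python3 -c "
from h import *
st()"
python3 -m jog '[[[0,0,2],[0,0,0],1],[[0,0,4],[0,0,0.1],1]]'
python3 -c "
from h import *
st()"
python3 -m jog '[[[0,0,2],[0,0,0],1],[[0,0,4],[0,0,0.1],1]]'
python3 -c "
from h import *
st()"
```

```text
time: 11.55
tool_pos: [0.5287, 0.1317, 0.1062]
ee_rot: [-3.139, -0.001, -0.669]
wrist_force: [1.1, 3.7, -1.2]
width: 0.0434
{'time': 11.55, 'joint_positions': [0.14, 0.127, 1.564, 0.001, 1.448, 0.809], 'tool_pos': [0.529, 0.132, 0.106], 'ee_rot': [-3.139, -0.001, -0.669], 'wrist_force': [1.107, 3.667, -1.208], 'wrist_torque': [0.443, -0.048, 0.104], 'width': 0.043}
time: 11.75
tool_pos: [0.5287, 0.1317, 0.1062]
ee_rot: [-3.139, -0.001, -0.738]
wrist_force: [0.3, 3.7, -1.6]
width: 0.0436
{'time': 11.75, 'joint_positions': [0.14, 0.127, 1.564, 0.001, 1.448, 0.877], 'tool_pos': [0.529, 0.132, 0.106], 'ee_rot': [-3.139, -0.001, -0.738], 'wrist_force': [0.253, 3.654, -1.595], 'wrist_torque': [0.421, -0.018, 0.059], 'width': 0.044}
time: 11.95
tool_pos: [0.5287, 0.1317, 0.1061]
ee_rot: [-3.139, -0.001, -0.808]
wrist_force: [1.3, 2.8, -0.6]
width: 0.0439
{'time': 11.95, 'joint_positions': [0.14, 0.127, 1.564, 0.001, 1.447, 0.947], 'tool_pos': [0.529, 0.132, 0.106], 'ee_rot': [-3.139, -0.001, -0.808], 'wrist_force': [1.253, 2.795, -0.618], 'wrist_torque': [0.446, -0.018, 0.12], 'width': 0.044}
```

```bash
T() { python3 -c "
from h import robot
s=robot.get_obs();print(s['ee_rot'][2].round(4),s['wrist_torque'].round(3),s['wrist_force'].round(1))"; }
python3 -m jog '[[[0,0,1],[0,0,0],1],[[0,0,2],[0,0,0],1]]' >/dev/null; T
python3 -m jog '[[[0,0,1],[0,0,0],1],[[0,0,2],[0,0,0.1],1]]' >/dev/null; T
python3 -m jog '[[[0,0,1],[0,0,0],1],[[0,0,2],[0,0,0],1]]' >/dev/null; T
python3 -m jog '[[[0,0,1],[0,0,0],1],[[0,0,2],[0,0,0],1]]' >/dev/null; T
```

```text
-0.8425 [ 0.572 -0.44   0.043] [ 1.9  3.6 -2. ]
-0.8781 [ 0.566 -0.549  0.123] [ 2.2  3.4 -1.2]
-0.9128 [ 0.625 -0.54   0.35 ] [ 3.6  4.1 -1.2]
-0.9464 [ 0.365 -0.409  0.921] [ 3.7  4.4 -3.3]
```

```bash
T() { python3 -c "
from h import robot
s=robot.get_obs();print(s['time'],s['ee_rot'].round(4),s['wrist_torque'].round(3),s['wrist_force'].round(1),s['tool_pos'])"; }
python3 -c "
from h import *
im,d,p=snap('wrist','w5.png');np.savez('w5.npz',d=d,p=p)"; T
python3 -m jog '[[[0,0,-4],[0,0,0],1],[[0,0,-12],[0,0,-0.3],1],[[0,0,-20],[0,0,-0.4],1],[[0,0,-28],[0,0,-0.6],1],[[0,0,-36],[0,0,-0.8],1]]' >/dev/null; T
python3 -m jog '[[[0,0,-8],[0,0,-0.2],1],[[0,0,-16],[0,0,-0.4],1],[[0,0,-24],[0,0,-0.5],1],[[0,0,-32],[0,0,-0.7],1],[[0,0,-40],[0,0,-0.9],1]]' >/dev/null; T
python3 -m jog '[[[0,0,-6],[0,0,-0.1],1],[[0,0,-12],[0,0,-0.3],1],[[0,0,-15],[0,0,-0.3],1],[[0,0,-17],[0,0,-0.4],1],[[0,0,-17],[0,0,-0.4],1]]' >/dev/null; T
python3 -c "
from h import *
im,d,p=snap('wrist','w6.png');np.savez('w6.npz',d=d,p=p)
c=lambda n:cv2.resize(cv2.imread('pics/'+n)[130:330,160:400],(399,333),interpolation=2)
cv2.imwrite('pics/c6.png',np.hstack([c('w5.png'),c('w6.png')]))"; T
```

```text
12.8 [-3.1408e+00 -8.0000e-04 -9.4760e-01] [ 0.387 -0.515  0.52 ] [ 3.8  2.8 -1.6] [0.52813855 0.13123762 0.10590327]
13.3 [-3.1407e+00 -1.2000e-03 -3.1500e-01] [ 0.494 -0.609 -0.127] [ 3.   4.4 -2.4] [0.52829227 0.1311839  0.10673306]
13.8 [-3.1416e+00 -1.9000e-03  3.8300e-01] [ 0.57  -0.699 -0.178] [ 3.3  3.4 -1.7] [0.52840521 0.13122391 0.10760579]
14.3 [ 3.141e+00 -1.900e-03  6.748e-01] [ 0.67  -0.882  0.12 ] [ 3.3  2.7 -1.9] [0.52843035 0.1312777  0.10800199]
14.35 [ 3.141e+00 -1.800e-03  6.745e-01] [ 0.645 -0.813  0.149] [ 4.6  4.1 -2.5] [0.52842731 0.13126388 0.10799108]
```

View pics/c6.png

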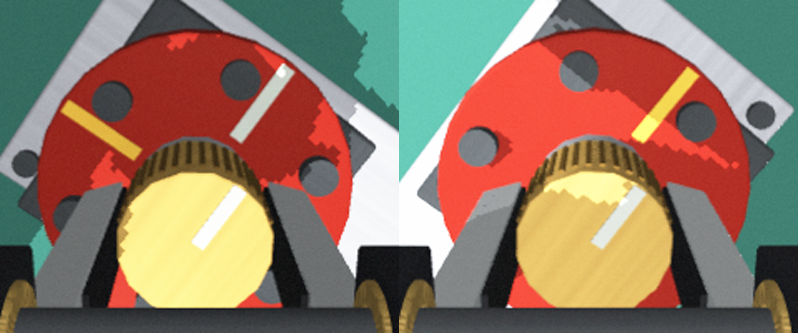

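```bash
cat > ang.py <<'E'
from h import *
def line(p,im,box,lo,hi,z):
    x0,y0,x1,y1=box; hs=cv2.cvtColor(im,cv2.COLOR_BGR2HSV); m=cv2.inRange(hs,lo,hi); k=np.zeros_like(m);k[y0:y1,x0:x1]=m[y0:y1,x0:x1]
    N,l,s,c=cv2.connectedComponentsWithStats(k); i=1+np.argmax(s[1:,4]); v,u=np.nonzero(l==i)
    W=onz(p,np.c_[u,v],z)[:,:2]; vx,vy,a,b=cv2.fitLine((W*1000).astype(np.float32),cv2.DIST_HUBER,0,.01,.01).ravel()
    L=np.ptp(W@[vx,vy])*1000; S=np.ptp(W@[-vy,vx])*1000
    print(s[i].tolist(),'ang %.3f len %.1f wid %.1f'%(np.arctan2(vy,vx),L,S),'centre',(round(a,1),round(b,1))); return np.arctan2(vy,vx)
if __name__=='__main__':
    for n,zt in(('w5',.116),('w6',.118)):
        p=np.load(n+'.npz',allow_pickle=True)['p'].item(); im=cv2.imread(f'pics/{n}.png'); print(n)
        line(p,im,(268,238,312,285),(0,0,140),(180,75,255),zt)
        if n=='w5': line(p,im,(295,165,340,218),(0,0,110),(180,70,255),.07); line(p,im,(190,185,250,232),(15,120,120),(35,255,255),.07)
        else: line(p,im,(295,165,345,218),(18,150,120),(35,255,255),.07)
E
python3 ang.py
```

```text
w5
[275, 241, 33, 39, 426] ang 0.007 len 20.5 wid 4.5 centre (np.float32(539.3), np.float32(131.9))
[298, 168, 39, 48, 483] ang 0.005 len 30.0 wid 5.2 centre (np.float32(567.7), np.float32(132.2))
[197, 190, 48, 36, 468] ang -1.563 len 30.1 wid 5.2 centre (np.float32(528.1), np.float32(171.3))
w6
[275, 241, 34, 39, 404] ang -1.524 len 20.4 wid 4.5 centre (np.float32(528.2), np.float32(143.0))
[307, 170, 33, 35, 331] ang -1.565 len 23.0 wid 5.2 centre (np.float32(528.4), np.float32(175.5))
```

```bash
python3 - <<'E'
from ang import *
for n,zt in(('w5',.116),('w6',.118)):
    p=np.load(n+'.npz',allow_pickle=True)['p'].item(); im=cv2.imread(f'pics/{n}.png')
    for s in(50,65,90,105): line(p,im,(268,238,312,285),(0,0,120),(180,s,255),zt)
    if n=='w6': 
        for s in (90,200): line(p,im,(295,165,345,218),(18,s,90),(40,255,255),.07)
E
```

```text
[275, 241, 33, 39, 400] ang 0.005 len 20.3 wid 4.3 centre (np.float32(539.3), np.float32(131.9))
[275, 241, 33, 39, 415] ang 0.004 len 20.5 wid 4.4 centre (np.float32(539.3), np.float32(131.9))
[275, 241, 34, 40, 443] ang 0.005 len 20.7 wid 4.7 centre (np.float32(539.3), np.float32(131.9))
[275, 241, 34, 40, 464] ang 0.013 len 21.1 wid 4.9 centre (np.float32(539.2), np.float32(131.9))
[276, 242, 32, 37, 377] ang -1.523 len 20.1 wid 4.3 centre (np.float32(528.2), np.float32(143.0))
[275, 241, 34, 38, 392] ang -1.526 len 20.2 wid 4.4 centre (np.float32(528.2), np.float32(143.0))
[268, 238, 41, 42, 686] ang -0.996 len 20.1 wid 18.2 centre (np.float32(525.6), np.float32(142.9))
[268, 238, 41, 42, 761] ang -1.063 len 20.5 wid 18.4 centre (np.float32(525.6), np.float32(143.4))
[300, 170, 40, 46, 467] ang -1.564 len 30.1 wid 5.3 centre (np.float32(528.4), np.float32(171.1))Traceback (most recent call last):
  File "<stdin>", line 6, in <module>
  File "ang.py", line 4, in line
    N,l,s,c=cv2.connectedComponentsWithStats(k); i=1+np.argmax(s[1:,4]); v,u=np.nonzero(l==i)
                                                     ~~~~~~~~~^^^^^^^^^
    return _wrapfunc(a, 'argmax', axis=axis, out=out, **kwds)
    return bound(*args, **kwds)
ValueError: attempt to get argmax of an empty sequence
```

```bash
python3 -m jog '[[[0,0,1],[0,0,0],1],[[0,0,1.5],[0,0,0],1],[[0,0,1.5],[0,0,0],1],[[0,0,1.5],[0,0,0],1]]'
python3 - <<'E'
from ang import *
st(); im,d,p=snap('wrist','w7.png'); im=im[:,:,::-1].copy()
for s in(50,65): line(p,im,(268,238,312,285),(0,0,120),(180,s,255),.118)
line(p,im,(295,165,345,218),(18,90,90),(40,255,255),.07)
a,d,q=snap('scene','s7.png'); t,d2,q2=snap('top','t7.png')
P=cloud(q,d);h=cv2.cvtColor(a,cv2.COLOR_RGB2HSV);m=(cv2.inRange(h,(8,150,80),(22,255,255))>0)&(d>0)&(P[...,2]>.21)&(abs(P[...,1]+.07)<.06)&(abs(P[...,0]-.33)<.06)
print('knob',m.sum(),P[m].mean(0) if m.any() else 0)
c=lambda n,r:cv2.resize(cv2.imread('pics/'+n)[r[0]:r[1],r[2]:r[3]],(399,399*(r[1]-r[0])//(r[3]-r[2])),interpolation=2)
cv2.imwrite('pics/c7.png',np.hstack([c('s7.png',(0,420,0,560)),c('t7.png',(0,420,0,560))]))
E
```

```text
time: 14.75
tool_pos: [0.5284, 0.1313, 0.108]
ee_rot: [3.141, -0.002, 0.648]
wrist_force: [3.1, 3.0, -3.4]
width: 0.0436
{'time': 14.75, 'joint_positions': [0.139, 0.126, 1.562, 0.0, 1.452, -0.509], 'tool_pos': [0.528, 0.131, 0.108], 'ee_rot': [3.141, -0.002, 0.648], 'wrist_force': [3.124, 2.957, -3.43], 'wrist_torque': [0.645, -0.85, 0.107], 'width': 0.044}
[276, 241, 32, 38, 375] ang -1.552 len 20.1 wid 4.1 centre (np.float32(528.5), np.float32(143.0))
[275, 241, 34, 38, 389] ang -1.552 len 20.2 wid 4.2 centre (np.float32(528.5), np.float32(143.0))
[299, 169, 39, 46, 470] ang -1.565 len 30.1 wid 5.3 centre (np.float32(528.4), np.float32(171.1))
knob 109 [ 0.33527714 -0.06905708  0.22984186]
```

View pics/c7.png

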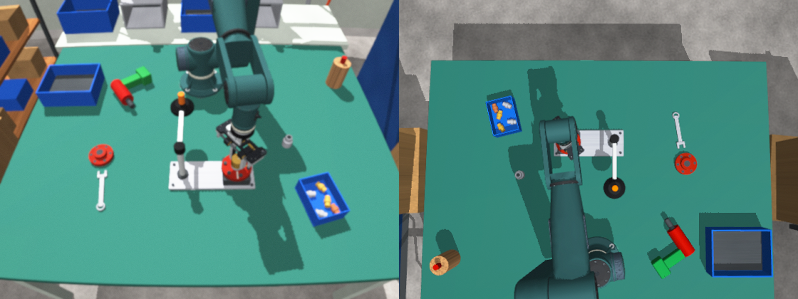

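The cap line is now within 0.013 rad of the yellow line. The lamp points straight back towards the robot, about a quarter turn aside, and the loose parts haven't moved. I'm handing in.

```bash
python3 -c "
from bench import close_job
print(close_job())"
```

```text
the job is handed in; nothing more can be done
None
```

The job is done and handed in at about 15 s on the robot's clock; no verdict was reported.

- **Lamp:** I gripped the orange knob and swung the lamp anticlockwise to about 1.57 rad, then let go. The last picture shows the lamp well clear of the cap, with the knob at about (0.335, -0.069).
- **Bottoming:** I screwed the cap clockwise in a single grip until it hit the stop. The wrist torque rose from 0.1 to 0.92 N m, and the cap's white line matched the flange's white line to 0.002 rad.
- **Backing off:** I turned the cap back and trimmed it 1.5° clockwise, because the camera showed it about 0.04 rad past a quarter turn. At hand-in its line was within 0.013 rad of the yellow line, so the thread is at about 1.58 rad.
- **Grip:** The cap was still held at hand-in, with the fingers 43.6 mm apart and about 5 N at the wrist.
- **Loose parts:** The bin, spare flange, adapter and wrench look unmoved in the last pictures.

**Where checks disagreed:** Before the trim, the arm's own angles put the overshoot at 0 to 0.02 rad, against 0.04 rad from the camera. I trimmed by an amount in between. Early estimates of the cap's starting angle also differed, at 3.1 to 3.2 rad from its line and about 3.4 to 3.7 rad from its height. The torque rise at the stop settled that.

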